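# Bring the pink colour to the front of the carousel

### The job

The decorator needs the pink cocoa butter next: with the fingertips, push the colour carousel round by its petal-shaped rim, without flinging it, until the pink jar stands at the front, centred over the base's drawer side that faces the robot, and leave it at rest there. Do not touch, tip or lift the jars, do not reach in to the middle of the plate, and leave the drawer shut and the other things on the counter where they are.

Things in the scene. Friction and masses are not known exactly. Their poses are not given: they have to be found in the camera images.
- base: square bamboo drawer base of the colour carousel, 200 x 200 x 45 mm, fixed on the counter, yaw up to 20 degrees off square. Origin: centre of its underside, on the turning axis; z up. Its -x side is the FRONT, towards the robot: a darker wooden drawer front with a steel pull (the pull sticks out to 113 mm from the axis, 23 to 31 mm above the counter)
- plate: white turning plate, a five-petal flower 14 mm thick, 50 to 64 mm above the counter. Origin: on the turning axis at its underside; z up; -x points through the pink jar's petal. Turns either way without end, needs about half a newton at the rim; friction stops it (let go at 0.7 rad/s it coasts 2 to 4 degrees). On each petal a round well wall, 62 mm across, top 74 mm above the counter, holds a jar
- petal (a point): outermost point of the pink jar's petal, on the plate's upper edge, 150 mm from the axis. Five petals 72 degrees apart, each a disc of 45 mm radius centred under its jar 105 mm from the axis, joined by a middle disc of 88 mm radius
- notch (a point): middle of the notch opposite the pink jar's petal, 130 mm from the axis, level with the plate's top (64 mm up). Five such notches, half-way between petals, 72 degrees apart; each is open down through the plate, 56 mm wide at 115 mm from the axis and 82 mm at 125 mm. Beneath them only the base's corners (141 mm from the axis, 45 mm high) and the drawer pull
- pink_jar (a point): centre (half-way up) of the pink jar: jar of coloured cocoa butter, 50 mm diameter, 47 mm tall, lid and contents bright pink, paper band round it, standing loose in one of the wells. Centre 105 mm from the turning axis, top 111 mm above the counter
- jar_yellow: jar of coloured cocoa butter, 50 mm diameter, 47 mm tall, lid and contents yellow, paper band round it, standing loose in one of the wells other than the pink one's; origin: centre of its underside, 64 mm above the counter
- jar_green: jar of coloured cocoa butter, 50 mm diameter, 47 mm tall, lid and contents green, paper band round it, standing loose in one of the wells other than the pink one's; origin: centre of its underside, 64 mm above the counter
- jar_blue: jar of coloured cocoa butter, 50 mm diameter, 47 mm tall, lid and contents blue, paper band round it, standing loose in one of the wells other than the pink one's; origin: centre of its underside, 64 mm above the counter
- jar_brown: jar of coloured cocoa butter, 50 mm diameter, 47 mm tall, lid and contents dark brown, paper band round it, standing loose in one of the wells other than the pink one's; origin: centre of its underside, 64 mm above the counter
- jar_pink: the pink jar as a body; origin: centre of its underside
- drawer (a joint): the drawer in the front of the base, m: 0 closed, grows as it slides out to the front
- mould: white chocolate mould, 275 x 135 x 23 mm, with 21 brown filled cavities, lying loose on the counter to the left; origin: centre of its underside, x along its length
- tub: translucent plastic bowl, 150 mm across, 85 mm tall, standing loose on the counter to the right; origin: centre of its underside
- palette_knife: palette knife lying on the counter in front to the left, 18 mm high, black handle along -x to 139 mm and steel blade along +x to 230 mm from its origin, which lies on the counter
- scraper: steel bench scraper with dark wooden handle lying on the counter in front to the right, 120 x 140 x 22 mm; origin: under the middle of its blade
Mind the look-alikes: they are no part of the job. Of the things that look like the jar_pink, the larger one is meant.

How it is judged:
By the outcome, as a careful person would: the job done as asked, in the order asked, and still so for the second after the job is handed in, with the robot touching nothing.
It also fails if it takes over 43 s, if anything falls off the work surface, if the arm or the gripper's body presses on something with over 40 N, if the wrist force passes 120 N, or if a joint passes its speed limit or range.

### The arm

A 6-joint arm with a two-finger parallel gripper is mounted at the origin on the work surface. World frame = base frame: x ahead of the robot, y to its left, z up, the work surface at z = 0. Lengths are in m, angles in rad, forces in N, time in s.
With the tool pointing down it reaches from about 0.35 to 0.875 m from the base axis. Payload 4.2 kg.
Tool frame: the origin (TCP) lies at the very end of the fingers, on their centre line; the grasp point (between the pads) lies 19 mm behind it; x points along the fingers, z is the direction in which the jaws open and shut, and the axes are right-handed (so a half turn about x gives the same grasp; the last joint's range is limited). The gripper opens to 87 mm and grips with 3 to 60 N. Pads are 19 mm wide; open, the fingers measure 117 mm over their backs; the gripper's body (75 mm by 190 mm) begins 51 mm behind the grasp point.
Start: joints at [-1.079, 0.385, 0.008, 0, -1.194, -0.259], TCP at [0.144, -0.608, 0.223] pointing down, gripper open.
Joint ranges: [-3.14, 3.14], [-1.21, 2.06], [-1.07, 1.41], [-3.16, 2.05], [-2.99, -0.16], [-3.1, 3.1]. Speed limits (rad/s): [2.79, 2.79, 3.14, 3.14, 3.14, 3.14].

### API

Orientations are given as a unit quaternion [w, x, y, z].
In Python, from station import state, grab_frame, job_done, masks_of, landmark_of gives the robot as it stands.
- The arm moves only by the tool apply_moves, never from a script. Its argument "targets" is a list of rows, each a list of 5 numbers: the opening, from 0 (shut) to 1 (fully open), then the shift along the tool's x, y, z in m, then the turn about the tool's x in degrees. A call has exactly 10 rows; each row is the pose to reach, as a shift and turn from the pose commanded when the call began, along the tool's axes at that moment; what a row does not reach only later rows make up. A row lasts 1/10 s, in which the tool goes at most 50 mm and 8.59 degrees, less where a joint would pass 70% of its speed; a pose out of reach is approached as far as the arm can. A call with a gripper value outside its range is refused whole. The fingers move at their own pace and stop on an object; the grip force is fixed at half the most. Time passes only in rows, so rows that repeat a pose let the fingers close, or fill a call up. It gives the time, the measured TCP pose, the force and the opening at its end, in the units of the state.
- state(): the state, without advancing time (a new reading comes with each control period).
- grab_frame(name): name is "side" or "top"; returns a dict with "pixels" (384x512x3 uint8, red, green, blue), "fx", "fy", "cx", "cy" (pixels), "k1" (the pictures are not rectified: a ray, as slopes to the right and down, at radius r is drawn at 1 + k1 r^2 times it, then the intrinsics apply), "eye" and "orientation" of the camera in the world. Camera axes: x right, y down, z forward; pixel columns grow to the right and rows downward; lengths in m; the calibration is good to about 2 mm. A picture is of the moment at which its call begins. There is no depth.
- job_done(): hands the job in, once; it reports no verdict.
Trained networks look in the newest picture that a camera, given by its name, has taken for a name from the list of things; names that differ only in an ending like _2 or _b are one class to them, and where a whole thing is asked for, a point or a joint stands for the part that bears it (a point fixed in the world has none). Each returns a list of dicts, best first, with "confidence" (0 to 1); they miss things now and then, are a little off and sometimes report something else, mostly with a low value. They report only what shows in the picture. A call takes as long as a camera call. They do not tell look-alikes from the thing itself.
- masks_of(camera, target): "mask" (384x512 bool, what is visible of it) and "at" ([column, row] in pixels, amid what is visible of it).
- landmark_of(camera, target): "at" ([column, row] in pixels: a listed point, or the origin of a listed thing).
The state is a dict: "time_s": time; "qpos": joint angles; "dq": joint speeds; "tau": joint torques, N m; "eef_pos": TCP position; "orientation": TCP orientation; "force": force on the tool from outside, world axes, zero at the start; "wrist_torque": the same for the moment, N m; "grip_width": opening from 0.0 (shut) to 1.0 (fully open).
Only numpy, scipy, OpenCV 4.12 (cv2) and the standard library are available. Lean on these libraries where they do the work, as an engineer would, in place of code of your own. Each camera call takes 0.05 s, during which the arm holds its last target.

## Working session

There is one attempt and no reset: what is moved stays moved. The work goes in short steps, Python scripts to look and compute and a tool call to move; the robot and the scene stay as the last step left them, time stands still between calls to the robot, and variables do not carry over. Pictures are saved under pics/ and viewed, and the job is handed in when it is done.

Besides the shell and the picture viewer there is one more tool, called after "Request:" as name([rows], argument=value, ...), one row to a line, values as JSON. apply_moves: Moves the arm, as the interface text tells. Its arguments: {"type":"object","properties":{"targets":{"type":"array"}},"required":["targets"]}

```bash
ls; mkdir -p pics; python3 - <<'E'
from station import *
import cv2
print(state())
for n in ("side","top"):
    f=grab_frame(n); cv2.imwrite(f"pics/{n}0.png",f["pixels"][:,:,::-1])
    print({k:v for k,v in f.items() if k!="pixels"})
    for t in ("pink_jar","petal","notch","base","plate"):
        print(n,t,[(d["at"],round(d["confidence"],2)) for d in landmark_of(n,t)])
E
```

```text
pics
{'time_s': 0.0, 'qpos': array([-1.07939246e+00,  3.85584033e-01,  6.60569712e-03, -4.77993183e-04,
       -1.19400856e+00, -2.58613863e-01]), 'dq': array([-0.00065737,  0.00080718, -0.00013825, -0.00116668, -0.00131303,
        0.0010247 ]), 'tau': array([ 2.27789542e-05, -3.90667534e+01,  1.87407088e+01,  4.22013760e+00,
        1.09680853e-02, -2.03557165e-04]), 'eef_pos': array([ 0.14406031, -0.60754276,  0.22143827]), 'orientation': array([ 0.43905235, -0.55399653,  0.4381463 ,  0.55529154]), 'force': array([ 0.3828733 , -0.04364176, -0.52626262]), 'wrist_torque': array([0.01061584, 0.00130366, 0.01116807]), 'grip_width': 0.9992670727981456}
{'fx': 346.4276186159896, 'fy': 346.4276186159896, 'cx': 259.7771091995291, 'cy': 191.26512326917214, 'k1': -0.04721712090434534, 'eye': array([0.25257275, 0.89744461, 0.65233341]), 'orientation': array([ 0.06892979, -0.12803955,  0.85673277, -0.49483687])}
side pink_jar [([203.1, 226.4], 0.74), ([185.9, 272.8], 0.59), ([243.4, 353.9], 0.49)]
side petal [([192.4, 240.6], 0.97)]
side notch [([254.7, 197.3], 0.75), ([204.7, 226.6], 0.48), ([205.8, 234.8], 0.25)]
side base [([231.1, 238.2], 0.93)]
side plate [([228.1, 221.4], 0.71)]
{'fx': 368.389292714911, 'fy': 368.389292714911, 'cx': 257.1851742580959, 'cy': 187.27470167871502, 'k1': -0.03398113206588142, 'eye': array([ 0.2986807 , -0.01695815,  1.2965351 ]), 'orientation': array([-0.055952  ,  0.7137725 , -0.69609446,  0.05339185])}
top pink_jar [([196.7, 146.5], 0.59), ([170.6, 151.4], 0.56)]
top petal [([188.8, 144.9], 0.74)]
top notch [([257.0, 169.4], 0.58), ([239.7, 184.2], 0.24)]
top base []
top plate [([227.1, 158.4], 0.58)]
```

```bash
python3 - <<'E'
import cv2
for n in ("side","top"):
    i=cv2.imread(f"pics/{n}0.png"); cv2.imwrite(f"pics/{n}0b.png",cv2.resize(i,(800,600),interpolation=cv2.INTER_CUBIC))
i=cv2.imread("pics/top0.png"); cv2.imwrite("pics/crop0.png",cv2.resize(i[80:240,130:330],(800,640),interpolation=cv2.INTER_CUBIC)[:600])
E
```

```text
(no output)
```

View pics/side0b.png

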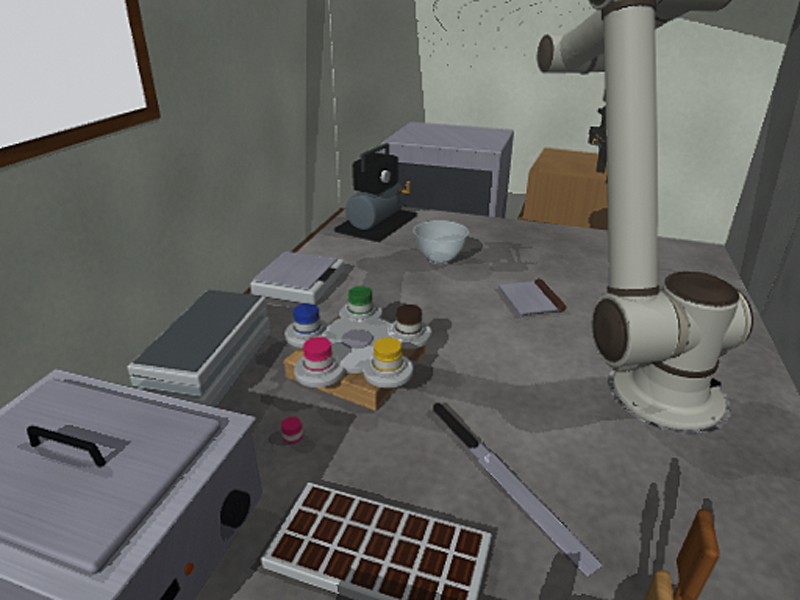

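View pics/top0b.png

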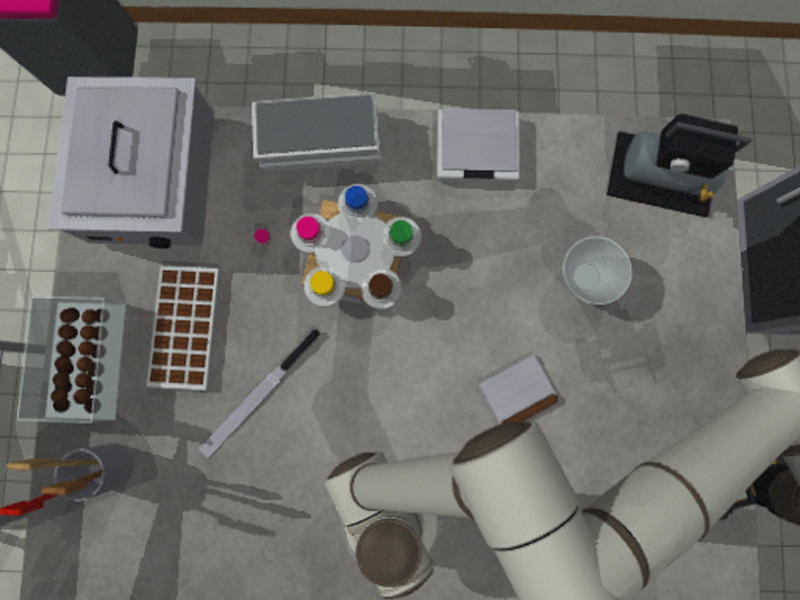

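View pics/crop0.png

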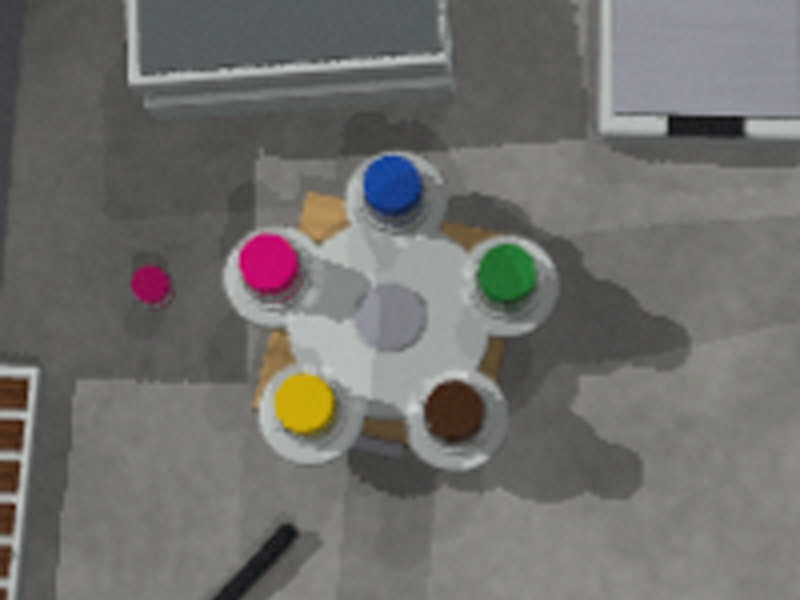

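Candidates for pink: the jar on the plate at top pixel (197,146), which is the larger one, and the small pot on the counter at (168,151), which is a look-alike. I choose the one on the plate; the crop confirms it sits in a well. The drawer pull shows at about (225,191). Next I measure the plate and base poses.

```bash
cat > h.py <<'E'
import numpy as np, cv2
from scipy.spatial.transform import Rotation as R
from scipy.optimize import least_squares
from station import *
def Rm(q): return R.from_quat([q[1],q[2],q[3],q[0]]).as_matrix()
def K(f): return np.array([[f["fx"],0,f["cx"]],[0,f["fy"],f["cy"]],[0,0,1.]]), np.array([f["k1"],0,0,0.])
def at_z(f,uv,z):
    k,d=K(f); n=cv2.undistortPoints(np.float64(uv).reshape(-1,1,2),k,d).reshape(-1,2)
    r=np.c_[n,np.ones(len(n))]@Rm(f["orientation"]).T
    e=f["eye"]; return e+r*((z-e[2])/r[:,2])[:,None]
def proj(f,P):
    k,d=K(f); M=Rm(f["orientation"]).T
    return cv2.projectPoints(np.float64(P).reshape(-1,1,3),cv2.Rodrigues(M)[0],-M@f["eye"],k,d)[0].reshape(-1,2)
H={"pink":(161,173),"yellow":(20,28),"green":(55,72),"blue":(108,122)}
def blobs(f):
    hsv=cv2.cvtColor(np.ascontiguousarray(f["pixels"]),cv2.COLOR_RGB2HSV); out={}
    for c,(a,b) in H.items():
        m=cv2.inRange(hsv,(a,140,60),(b,255,255))
        n,l,s,ce=cv2.connectedComponentsWithStats(m)
        out[c]=[(ce[i].round(1).tolist(),int(s[i,4])) for i in range(1,n) if s[i,4]>30]
    return out
E
python3 - <<'E'
from h import *
import pickle
F={}
for n in ("side","top"):
    f=grab_frame(n);F[n]=f; print(n,blobs(f))
    for t in ("base","drawer","plate"):
        for i,d in enumerate(masks_of(n,t)[:2]):
            print(n,t,d["at"],d["confidence"],d["mask"].sum()); F[n,t,i]=d["mask"]
pickle.dump(F,open("F.pkl","wb"))
f=F["side"]["pixels"]; cv2.imwrite("pics/scrop.png",cv2.resize(f[170:270,170:290,::-1],(720,600),interpolation=cv2.INTER_CUBIC))
E
```

```text
side {'pink': [([202.8, 223.0], 227), ([186.0, 272.3], 127)], 'yellow': [([247.8, 223.3], 227)], 'green': [([229.1, 188.6], 84)], 'blue': [([195.2, 200.2], 164)]}
side base [230.4, 247.8] 0.86 862
side base [202.1, 227.0] 0.53 358
side drawer [241.3, 351.4] 0.62 7772
side drawer [262.9, 228.8] 0.56 102
side plate [227.9, 219.3] 0.61 2421
side plate [228.5, 248.1] 0.16 747
top {'pink': [([18.0, 5.4], 443), ([196.7, 145.5], 171), ([167.0, 150.7], 71)], 'yellow': [([450.9, 123.6], 48), ([205.9, 180.8], 182)], 'green': [([256.1, 148.0], 148)], 'blue': [([227.5, 126.0], 165)]}
top base [203.2, 168.2] 0.95 404
top drawer [226.0, 192.1] 0.43 40
top plate [227.1, 159.7] 0.6 3081
```

View pics/scrop.png

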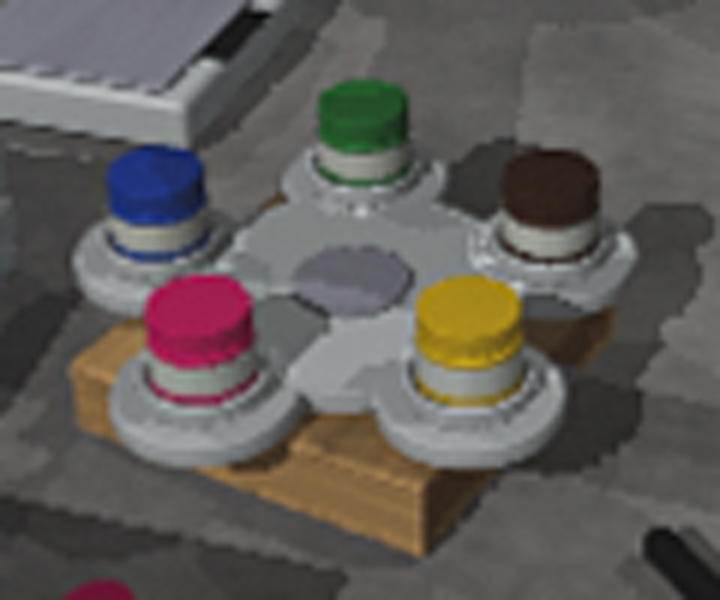

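```bash
cat > fit.py <<'E'
from h import *
def jars(f,name):
    # nearest blobs to the plate; top: lid colour centroid
    out={}
    for c,l in blobs(f).items():
        for p,a in l:
            if 180<p[0]<280 and 110<p[1]<235: out[c]=p
    return out
E
python3 - <<'E'
from fit import *
import pickle
F=pickle.load(open("F.pkl","rb")); s,t=F["side"],F["top"]
# color centroid ~ lid+? project to z .107
for n,f in (("top",t),("side",s)):
    j=jars(f,n); P={c:at_z(f,p,.108 if n=="top" else .1045)[0,:2] for c,p in j.items()}
    order={"pink":0,"yellow":1,"brown":2,"green":3,"blue":4} # CCW? from -x
    ks=[c for c in P]
    def res(v):
        r=[]
        for c in ks:
            a=v[2]+order[c]*np.deg2rad(72)
            r+=list(v[:2]+.105*np.array([np.cos(a),np.sin(a)])-P[c])
        return r
    o=least_squares(res,[.45,.04,np.deg2rad(70)]); print(n,o.x[:2],np.rad2deg(o.x[2]),np.round(np.array(o.fun)*1e3,1))
C=np.array([[1,1],[-1,1],[-1,-1]])*.1
uv=np.array([[182.5,231.7],[183,241.3],[242,250.3],[240.8,262.5],[272,222],[270.8,230.8]])
def bp(v):
    a=v[2];M=np.array([[np.cos(a),-np.sin(a)],[np.sin(a),np.cos(a)]])
    P=[]
    for c in C:
        q=v[:2]+M@c
        P+=[[*q,.045],[*q,0]]
    return np.array(P)
o=least_squares(lambda v:(proj(s,bp(v))-uv).ravel(),[.45,.04,0]); print("base",o.x[:2],np.rad2deg(o.x[2]),o.fun.round(1))
# overlay on both
for n,f in (("side",s),("top",t)):
    im=cv2.resize(f["pixels"][:,:,::-1][110:280,150:300],None,fx=5,fy=5,interpolation=cv2.INTER_CUBIC)
    a=o.x[2];M=np.array([[np.cos(a),-np.sin(a)],[np.sin(a),np.cos(a)]])
    sq=np.array([[1,1],[-1,1],[-1,-1],[1,-1]])*.1@M.T+o.x[:2]
    for z in (.045,0):
        p=(proj(f,np.c_[sq,np.full(4,z)])-[149.5,109.5])*5
        cv2.polylines(im,[p.astype(int)],True,(0,255,255) if z else (0,0,255),1)
    pl=np.array([[-.113,-.03],[-.113,.03]])@M.T+o.x[:2]
    p=(proj(f,np.c_[pl,[.027]*2])-[149.5,109.5])*5
    cv2.polylines(im,[p.astype(int)],False,(255,0,255),1)
    cv2.imwrite(f"pics/ov_{n}.png",im[:600] if n=="top" else im[250:])
E
```

```text
top [0.58523774 0.09591333] 71.13840189171917 [-0.6  0.7 -0.1  0.6  0.2 -1.1  0.5 -0.2]
side [0.58604037 0.10210411] 71.40843957817602 [ 0.8  0.3  0.3 -1.1 -1.4 -0.6  0.2  1.4]
base [0.58264769 0.10313602] -11.950809279160648 [-0.9 -0.9  0.2  1.6 -2.   2.4 -0.5  2.9  1.5 -5.8  2.3 -2.9]
```

View pics/ov_top.png

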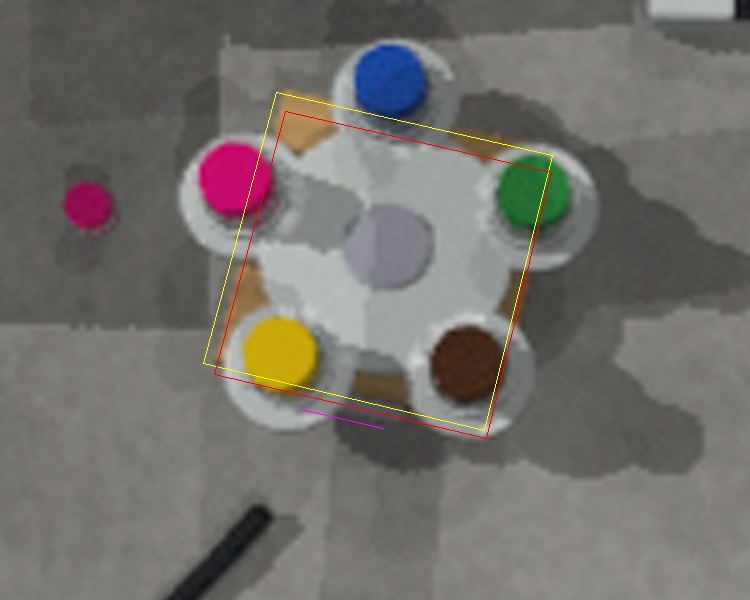

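View pics/ov_side.png

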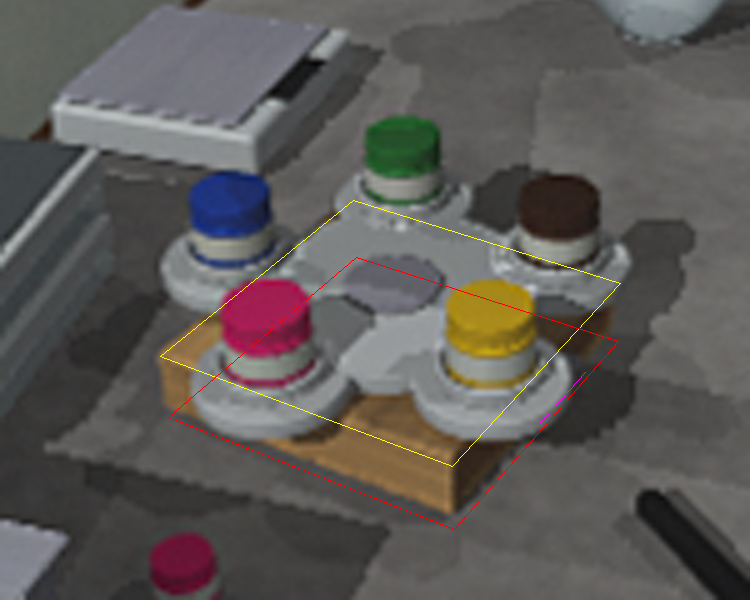

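```bash
cat > sil.py <<'E'
from fit import *
S=4
def poly(f,P,m,val,o):
    p=(proj(f,P)-o)*S; h=cv2.convexHull(p.astype(np.float32)); cv2.fillConvexPoly(m,np.round(h*16).astype(np.int32),val,shift=4)
w=np.linspace(0,2*np.pi,40,endpoint=False); ci=np.c_[np.cos(w),np.sin(w)]
def cyl(c,r,z0,z1): return np.r_[np.c_[c+r*ci,np.full(40,z0)],np.c_[c+r*ci,np.full(40,z1)]]
def render(f,x,y,th,yaw,box,dxy=(0,0)):
    u0,u1,v0,v1=box; o=np.array([u0-.5+.5/S,v0-.5+.5/S]); m=np.zeros(((v1-v0)*S,(u1-u0)*S),np.uint8); c=np.array([x,y])
    M=np.array([[np.cos(yaw),-np.sin(yaw)],[np.sin(yaw),np.cos(yaw)]])
    sq=np.array([[1,1],[-1,1],[-1,-1],[1,-1]])*.1@M.T+c
    poly(f,np.r_[np.c_[sq,np.full(4,.045)],np.c_[sq,np.zeros(4)]],m,60,o)
    poly(f,cyl(c,.088,.05,.064),m,120,o)
    for k in range(5):
        a=th+k*2*np.pi/5; d=c+.105*np.array([np.cos(a),np.sin(a)])
        poly(f,cyl(d,.045,.05,.064),m,120,o)
    for k in range(5):
        a=th+k*2*np.pi/5; d=c+.105*np.array([np.cos(a),np.sin(a)])
        poly(f,cyl(d,.031,.064,.074),m,120,o); poly(f,cyl(d,.025,.064,.111),m,180,o)
    return m
def wood(f,box):
    u0,u1,v0,v1=box; hsv=cv2.cvtColor(np.ascontiguousarray(f["pixels"]),cv2.COLOR_RGB2HSV)
    return cv2.inRange(hsv,(8,90,30),(19,255,255))[v0:v1,u0:u1]
def fine(m): return cv2.resize((m==60).astype(np.float32),None,fx=1/S,fy=1/S,interpolation=cv2.INTER_AREA)
E
cat > run1.py <<'E'
from sil import *
import pickle
from scipy.optimize import minimize
F=pickle.load(open("F.pkl","rb"))
box={"top":(175,275,110,215),"side":(165,290,170,275)}
x0=np.array([.585,.098])
for n in ("top","side"):
    f=F[n]; b=box[n]; W=wood(f,b)
    j=jars(f,n); u0,u1,v0,v1=b
    g=np.zeros_like(W)
    # ignore jar pixels (yellow/brown hue confusion)
    m=render(f,*x0,np.deg2rad(71.2),-.2,b); ign=cv2.dilate((m==180).astype(np.uint8),np.ones((2*S,2*S)))
    ign=cv2.resize(ign,(u1-u0,v1-v0),interpolation=cv2.INTER_AREA)>0
    def cost(v):
        return (np.abs(fine(render(f,v[0]+.585,v[1]+.098,np.deg2rad(71.2),v[2],b))-W/255.)*~ign).sum()
    best=min((minimize(cost,[0,0,y],method="Nelder-Mead",options=dict(initial_simplex=[[0,0,y],[.006,0,y],[0,.006,y],[0,0,y+.05]])) for y in (-.35,-.25,-.15,-.05)),key=lambda r:r.fun)
    v=best.x; print(n,v[:2]+x0,np.rad2deg(v[2]),best.fun,W.sum()/255)
    m=render(f,v[0]+.585,v[1]+.098,np.deg2rad(71.2),v[2],b)
    im=cv2.resize(f["pixels"][v0:v1,u0:u1,::-1],None,fx=5,fy=5,interpolation=cv2.INTER_CUBIC)
    for val in (60,120,180):
        c,_=cv2.findContours(cv2.resize((m==val).astype(np.uint8),im.shape[1::-1],interpolation=cv2.INTER_NEAREST),cv2.RETR_LIST,cv2.CHAIN_APPROX_NONE)
        cv2.drawContours(im,c,-1,{60:(0,0,255),120:(255,255,0),180:(255,0,255)}[val],1)
    cv2.imwrite(f"pics/sil_{n}.png",im)
E
python3 run1.py; python3 -c "
import cv2;a=cv2.imread('pics/sil_top.png');b=cv2.imread('pics/sil_side.png');cv2.imwrite('pics/sil.png',cv2.resize(cv2.hconcat([a,b[:525]]),(800,375)))"
```

```text
top [0.58755871 0.09728268] -10.878097146316735 92.5625 439.0
side [0.58826626 0.09485157] -10.999677535571125 117.0 883.0
```

View pics/sil_top.png

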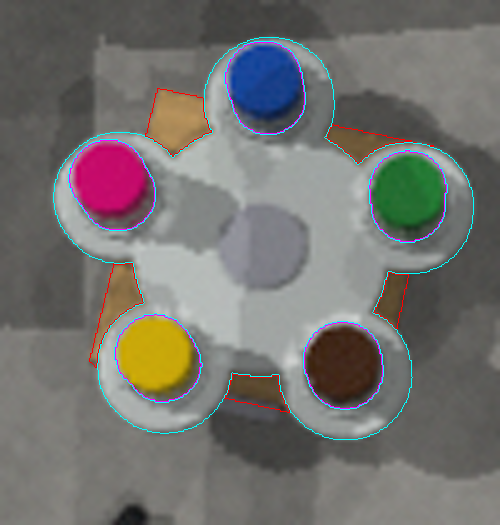

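View pics/sil_side.png

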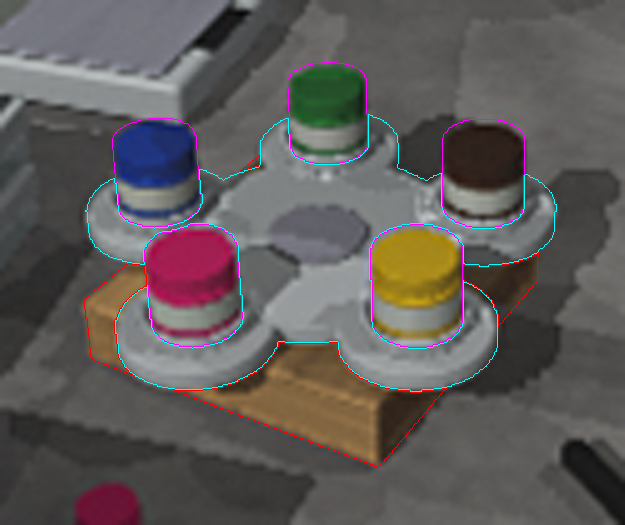

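Both cameras agree. The axis is at (0.588, 0.096), the pink jar is at 71.2°, and the base yaw is −10.9°, so the front is at 169.1°. That means turning the plate about +98° counter-clockwise. I'll insert the shut fingertips in the front notch (179°) and push the brown petal.

```bash
cat > mv.py <<'E'
from h import *
A=np.array([.588,.0965])
def pol(r,d,z): return np.array([A[0]+r*np.cos(np.deg2rad(d)),A[1]+r*np.sin(np.deg2rad(d)),z])
def rel(pts,yaw=0,p0=None):
    s=state(); M=Rm(s["orientation"]); p=s["eef_pos"] if p0 is None else p0
    for q in pts: print(np.round(M.T@(np.array(q)-p),3).tolist())
E
python3 - <<'E'
from mv import *
print(np.round(Rm(state()["orientation"]),3))
rel([[.30,-.32,.20],[.40,-.10,.17],pol(.123,179,.16)])
print(pol(.123,179,.16))
E
```

```text
[[ 0.    -0.973 -0.231]
 [ 0.    -0.231  0.973]
 [-1.    -0.     0.   ]]
[0.023, -0.218, 0.244]
[0.053, -0.366, 0.435]
[0.063, -0.475, 0.614]
[0.46501873 0.09864665 0.16      ]
```

Request:
apply_moves([
  [0,0.003,-0.03,0.034,0],
  [0,0.006,-0.06,0.067,0],
  [0,0.01,-0.09,0.1,0],
  [0,0.013,-0.12,0.134,0],
  [0,0.016,-0.15,0.168,0],
  [0,0.02,-0.18,0.2,0],
  [0,0.023,-0.21,0.235,0],
  [0,0.026,-0.24,0.275,0],
  [0,0.03,-0.262,0.31,0],
  [0,0.033,-0.285,0.34,0],
])

```text
time_s: 2.0
eef_pos: [0.3432, -0.2096, 0.1897]
orientation: [-0.439, 0.555, -0.438, -0.555]
force: [0.2, -0.8, 0.6]
grip_width: 0.172
```

```bash
python3 - <<'E'
from mv import *
s=state();print(s["eef_pos"],s["force"],s["grip_width"],np.round(Rm(s["orientation"]),3).tolist())
rel([[.40,-.10,.17],pol(.123,179,.16)])
E
```

```text
[ 0.34323456 -0.20963716  0.18972864] [ 0.20305381 -0.84461917  0.55470021] 0.1720291524274231 [[0.001, -0.973, -0.231], [-0.0, -0.231, 0.973], [-1.0, -0.001, -0.0]]
[0.02, -0.081, 0.094]
[0.03, -0.19, 0.272]
```

Request:
apply_moves([
  [0,0.003,-0.02,0.03,0],
  [0,0.006,-0.04,0.06,0],
  [0,0.01,-0.06,0.09,0],
  [0,0.013,-0.08,0.12,0],
  [0,0.016,-0.1,0.15,0],
  [0,0.02,-0.12,0.18,0],
  [0,0.023,-0.145,0.21,0],
  [0,0.026,-0.165,0.24,0],
  [0,0.03,-0.19,0.27,0],
  [0,0.03,-0.19,0.272,0],
])

```text
time_s: 3.0
eef_pos: [0.4674, 0.1003, 0.1593]
orientation: [-0.438, 0.556, -0.437, -0.555]
force: [-0.8, -0.8, -0.2]
grip_width: 0.005
```

```bash
python3 - <<'E'
from mv import *
s=state();print(s["eef_pos"],s["force"],s["grip_width"])
rel([pol(.123,179,.055)])
f=grab_frame("top");cv2.imwrite("pics/t1.png",cv2.resize(f["pixels"][90:240,150:310,::-1],(640,600),interpolation=cv2.INTER_CUBIC))
f=grab_frame("side");cv2.imwrite("pics/s1.png",cv2.resize(f["pixels"][110:290,150:340,::-1],(633,600),interpolation=cv2.INTER_CUBIC))
E
```

```text
[0.46735055 0.10025951 0.15933945] [-0.75817348 -0.84868333 -0.16135405] 0.005428854697269205
[0.104, 0.003, -0.001]
```

View pics/s1.png

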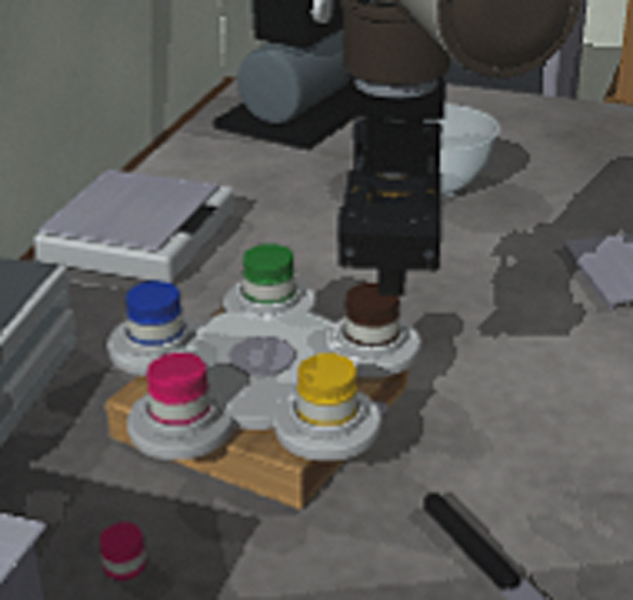

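View pics/t1.png

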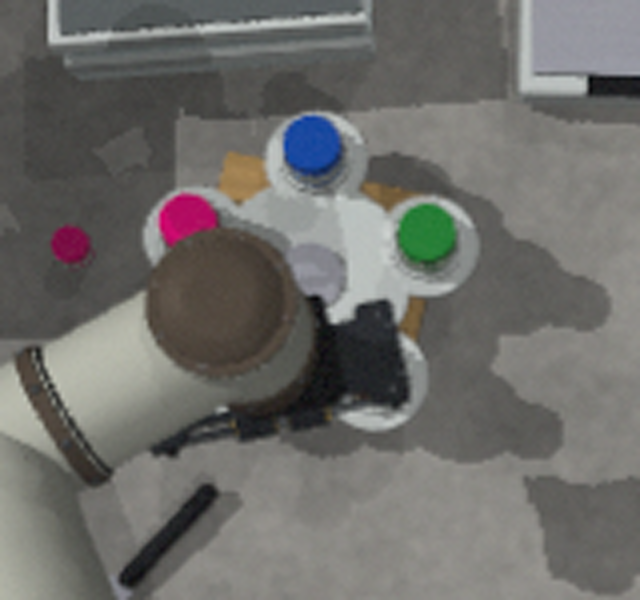

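The side view shows the shut fingertips about 0.1 m above the front notch, with the plate unmoved. Next I lower them straight in.

Request:
apply_moves([
  [0,0.012,0.002,0,0],
  [0,0.024,0.003,-0.001,0],
  [0,0.036,0.003,-0.001,0],
  [0,0.048,0.003,-0.001,0],
  [0,0.06,0.003,-0.001,0],
  [0,0.072,0.003,-0.001,0],
  [0,0.084,0.003,-0.001,0],
  [0,0.094,0.003,-0.001,0],
  [0,0.102,0.003,-0.001,0],
  [0,0.102,0.003,-0.001,0],
])

```text
time_s: 4.1
eef_pos: [0.4618, 0.0945, 0.0568]
orientation: [0.438, -0.554, 0.439, 0.555]
force: [0.5, -0.2, 0.2]
grip_width: 0.008
```

```bash
python3 - <<'E'
from mv import *
s=state();print(s["eef_pos"],s["force"])
f=grab_frame("side");cv2.imwrite("pics/s2.png",cv2.resize(f["pixels"][110:290,150:340,::-1],(633,600),interpolation=cv2.INTER_CUBIC))
rel([pol(.121,d,.056) for d in np.arange(181,282,2.5)])
E
```

```text
[0.46176577 0.09452158 0.0567609 ] [ 0.4644409  -0.15241396  0.17751138]
[0.001, -0.004, -0.002]
[0.001, -0.003, -0.007]
[0.001, -0.003, -0.012]
[0.001, -0.002, -0.017]
[0.001, -0.002, -0.022]
[0.001, -0.002, -0.028]
[0.001, -0.002, -0.033]
[0.001, -0.002, -0.038]
[0.001, -0.003, -0.044]
[0.001, -0.004, -0.049]
[0.001, -0.005, -0.054]
[0.001, -0.006, -0.059]
[0.001, -0.007, -0.064]
[0.001, -0.009, -0.069]
[0.001, -0.011, -0.074]
[0.001, -0.013, -0.079]
[0.001, -0.016, -0.084]
[0.001, -0.018, -0.088]
[0.001, -0.021, -0.093]
[0.001, -0.024, -0.097]
[0.001, -0.027, -0.101]
[0.001, -0.03, -0.105]
[0.001, -0.034, -0.109]
[0.001, -0.037, -0.113]
[0.001, -0.041, -0.117]
[0.001, -0.045, -0.12]
[0.001, -0.049, -0.124]
[0.001, -0.054, -0.127]
[0.001, -0.058, -0.13]
[0.001, -0.063, -0.132]
[0.001, -0.067, -0.135]
[0.001, -0.072, -0.137]
[0.001, -0.077, -0.139]
[0.001, -0.082, -0.141]
[0.001, -0.087, -0.143]
[0.001, -0.092, -0.144]
[0.001, -0.097, -0.146]
[0.001, -0.102, -0.147]
[0.001, -0.107, -0.147]
[0.001, -0.113, -0.148]
[0.001, -0.118, -0.148]
```

View pics/s2.png

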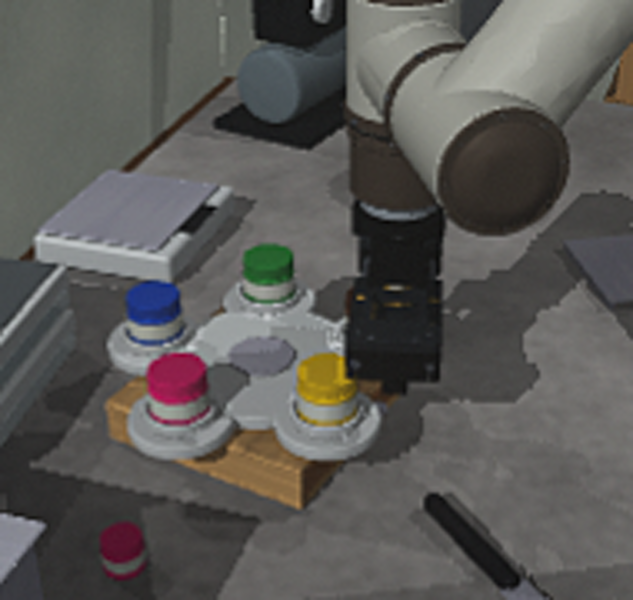

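Request:
apply_moves([
  [0,0.001,-0.004,-0.003,0],
  [0,0.001,-0.003,-0.006,0],
  [0,0.001,-0.003,-0.009,0],
  [0,0.001,-0.002,-0.013,0],
  [0,0.001,-0.002,-0.017,0],
  [0,0.001,-0.002,-0.021,0],
  [0,0.001,-0.002,-0.025,0],
  [0,0.001,-0.002,-0.029,0],
  [0,0.001,-0.002,-0.033,0],
  [0,0.001,-0.002,-0.037,0],
])

```text
time_s: 5.15
eef_pos: [0.4732, 0.0595, 0.0566]
orientation: [-0.439, 0.555, -0.438, -0.555]
force: [-0.8, 0.8, 0.3]
grip_width: 0.006
```

```bash
python3 - <<'E'
from mv import *
s=state();print(s["eef_pos"],s["force"]); d=s["eef_pos"][:2]-A; print(np.hypot(*d),np.rad2deg(np.arctan2(d[1],d[0]))%360)
f=grab_frame("side");cv2.imwrite("pics/s3.png",cv2.resize(f["pixels"][110:290,150:340,::-1],(633,600),interpolation=cv2.INTER_CUBIC))
a=np.rad2deg(np.arctan2(d[1],d[0]))%360
rel([pol(.121,a+2.3*k,.056) for k in range(1,22)])
E
```

```text
[0.47320739 0.05949002 0.05657077] [-0.81224575  0.77805851  0.34943232]
0.1206112901416011 197.8697034521615
[0.001, -0.0, -0.004]
[0.001, -0.001, -0.009]
[0.001, -0.002, -0.014]
[0.001, -0.003, -0.019]
[0.001, -0.004, -0.023]
[0.001, -0.006, -0.028]
[0.001, -0.007, -0.033]
[0.001, -0.009, -0.037]
[0.001, -0.011, -0.042]
[0.001, -0.013, -0.046]
[0.001, -0.015, -0.05]
[0.001, -0.018, -0.054]
[0.001, -0.021, -0.058]
[0.001, -0.023, -0.062]
[0.001, -0.026, -0.066]
[0.001, -0.03, -0.07]
[0.001, -0.033, -0.074]
[0.001, -0.036, -0.077]
[0.001, -0.04, -0.08]
[0.001, -0.044, -0.083]
[0.001, -0.047, -0.086]
```

View pics/s3.png

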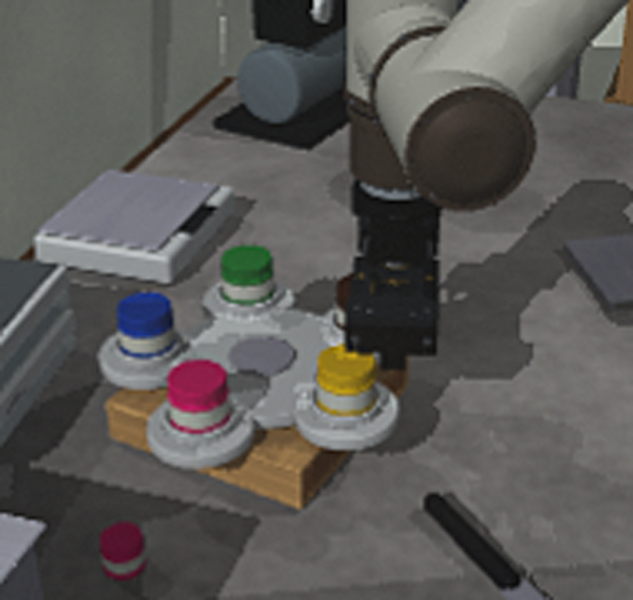

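The plate is turning counter-clockwise with the finger, with the jars upright and only about 1 N of force. I continue.

Request:
apply_moves([
  [0,0.001,0,-0.004,0],
  [0,0.001,-0.001,-0.009,0],
  [0,0.001,-0.002,-0.014,0],
  [0,0.001,-0.003,-0.019,0],
  [0,0.001,-0.004,-0.023,0],
  [0,0.001,-0.006,-0.028,0],
  [0,0.001,-0.007,-0.033,0],
  [0,0.001,-0.009,-0.037,0],
  [0,0.001,-0.011,-0.042,0],
  [0,0.001,-0.013,-0.046,0],
])

```text
time_s: 6.2
eef_pos: [0.4965, 0.0176, 0.0555]
orientation: [0.439, -0.555, 0.439, 0.555]
force: [-0.1, 0.2, -0.5]
grip_width: 0.003
```

```bash
python3 - <<'E'
from mv import *
s=state();d=s["eef_pos"][:2]-A; a=np.rad2deg(np.arctan2(d[1],d[0]))%360
print(s["eef_pos"],s["force"],np.hypot(*d),a)
rel([pol(.122,a+2.3*k,.056) for k in range(1,13)])
E
```

```text
[0.49648675 0.01762927 0.05552991] [-0.13318733  0.2346255  -0.46261235] 0.12081087161952632 220.75642267945133
[-0.0, -0.001, -0.005]
[-0.0, -0.004, -0.009]
[-0.0, -0.006, -0.013]
[-0.0, -0.009, -0.017]
[-0.0, -0.012, -0.021]
[-0.0, -0.015, -0.025]
[-0.0, -0.019, -0.028]
[-0.0, -0.022, -0.032]
[-0.0, -0.026, -0.035]
[-0.0, -0.03, -0.038]
[-0.0, -0.033, -0.041]
[-0.0, -0.037, -0.044]
```

Request:
apply_moves([
  [0,0,-0.001,-0.005,0],
  [0,0,-0.004,-0.009,0],
  [0,0,-0.006,-0.013,0],
  [0,0,-0.009,-0.017,0],
  [0,0,-0.012,-0.021,0],
  [0,0,-0.015,-0.025,0],
  [0,0,-0.019,-0.028,0],
  [0,0,-0.022,-0.032,0],
  [0,0,-0.026,-0.035,0],
  [0,0,-0.03,-0.038,0],
])

```text
time_s: 7.2
eef_pos: [0.5346, -0.0122, 0.0556]
orientation: [-0.439, 0.555, -0.439, -0.555]
force: [-0.1, 0.5, -0.3]
grip_width: 0.007
```

```bash
cat >> sil.py <<'E'
def label(f,box):
    """plate-angle fit: jar colours + silhouette"""
def pose_plate(f,th0,n,xy=(.588,.0965)):
    # fit th from lid colour centroids of visible jars, using rendered lid centroids
    order={"pink":0,"yellow":1,"brown":2,"green":3,"blue":4}
    out={}
    for c,l in blobs(f).items():
        for p,a in l:
            a0=None
            q=at_z(f,p,.108 if n=="top" else .1045)[0,:2]-np.array(xy)
            if n=="top": q=at_z(f,p,.108)[0,:2]-np.array([.5852,.0959])
            else: q=at_z(f,p,.1045)[0,:2]-np.array([.586,.1021])
            if .09<np.hypot(*q)<.12: out[c]=round((np.rad2deg(np.arctan2(q[1],q[0]))-72*order[c])%360,2)
    return out
E
python3 - <<'E'
from mv import *
from sil import *
s=state();d=s["eef_pos"][:2]-A; a=np.rad2deg(np.arctan2(d[1],d[0]))%360
print(s["eef_pos"],s["force"],np.hypot(*d),a)
for n in ("side","top"):
    f=grab_frame(n);print(n,pose_plate(f,0,n))
    cv2.imwrite(f"pics/{n}4.png",cv2.resize(f["pixels"][110:290,150:340,::-1],(633,600),interpolation=cv2.INTER_CUBIC))
rel([pol(.123,a+2.3*k,.056) for k in range(1,20)])
E
```

```text
[ 0.53463706 -0.01222399  0.05556066] [-0.097166    0.47877098 -0.29883695] 0.12111361851769997 243.85768183362563
side {'pink': np.float64(128.58), 'yellow': np.float64(127.17), 'green': np.float64(128.55), 'blue': np.float64(129.11)}
top {'yellow': np.float64(128.73), 'green': np.float64(129.95), 'blue': np.float64(129.67)}
[-0.0, -0.002, -0.004]
[-0.0, -0.006, -0.007]
[-0.0, -0.01, -0.01]
[-0.0, -0.014, -0.013]
[-0.0, -0.019, -0.015]
[-0.0, -0.023, -0.017]
[-0.0, -0.028, -0.019]
[-0.0, -0.032, -0.021]
[-0.0, -0.037, -0.023]
[-0.0, -0.042, -0.024]
[-0.0, -0.046, -0.026]
[-0.0, -0.051, -0.027]
[-0.0, -0.056, -0.028]
[-0.0, -0.061, -0.028]
[-0.0, -0.066, -0.029]
[-0.0, -0.071, -0.029]
[-0.0, -0.076, -0.029]
[-0.0, -0.081, -0.029]
[-0.0, -0.085, -0.029]
```

View pics/side4.png

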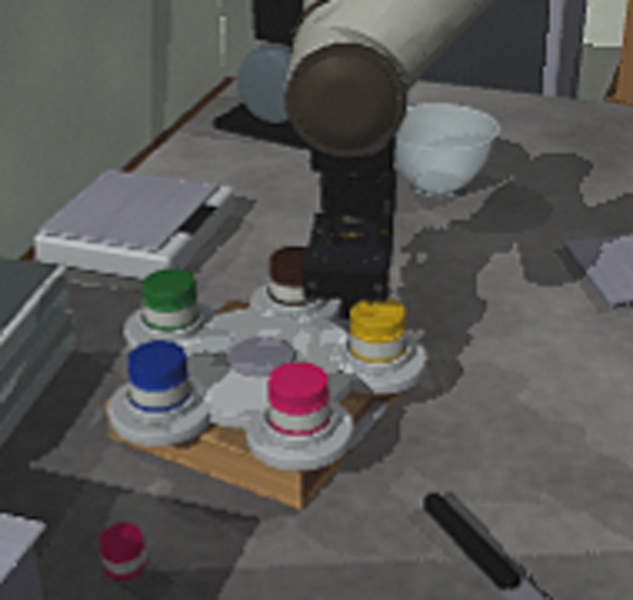

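Plate is at about 129° and about 40° remain. The jars are upright. I push on.

Request:
apply_moves([
  [0,0,-0.002,-0.004,0],
  [0,0,-0.006,-0.007,0],
  [0,0,-0.01,-0.01,0],
  [0,0,-0.014,-0.013,0],
  [0,0,-0.019,-0.015,0],
  [0,0,-0.023,-0.017,0],
  [0,0,-0.028,-0.019,0],
  [0,0,-0.032,-0.021,0],
  [0,0,-0.037,-0.023,0],
  [0,0,-0.042,-0.024,0],
])

```text
time_s: 8.3
eef_pos: [0.581, -0.0259, 0.0555]
orientation: [0.438, -0.555, 0.439, 0.555]
force: [-0.6, -0.6, 0.2]
grip_width: 0.005
```

```bash
python3 - <<'E'
from mv import *
from sil import *
s=state();d=s["eef_pos"][:2]-A; a=np.rad2deg(np.arctan2(d[1],d[0]))%360
print(s["eef_pos"],s["force"],np.hypot(*d),a)
for n in ("side","top"):
    f=grab_frame(n);print(n,pose_plate(f,0,n))
rel([pol(.123,a+1.5*k,.056) for k in range(1,13)])
E
```

```text
[ 0.58097435 -0.02587621  0.0555012 ] [-0.5830797  -0.59479043  0.19996048] 0.12257771899857425 266.71424148250657
side {'pink': np.float64(151.13), 'yellow': np.float64(150.67), 'green': np.float64(150.87), 'blue': np.float64(152.47)}
top {'yellow': np.float64(152.47), 'green': np.float64(152.86)}
[-0.0, -0.002, -0.001]
[-0.0, -0.005, -0.002]
[-0.0, -0.008, -0.003]
[-0.0, -0.012, -0.003]
[-0.0, -0.015, -0.004]
[-0.0, -0.018, -0.005]
[-0.0, -0.021, -0.005]
[-0.0, -0.024, -0.005]
[-0.0, -0.028, -0.005]
[-0.0, -0.031, -0.006]
[-0.0, -0.034, -0.006]
[-0.0, -0.037, -0.006]
```

Request:
apply_moves([
  [0,0,-0.002,-0.001,0],
  [0,0,-0.005,-0.002,0],
  [0,0,-0.009,-0.003,0],
  [0,0,-0.013,-0.004,0],
  [0,0,-0.017,-0.005,0],
  [0,0,-0.02,-0.005,0],
  [0,0,-0.023,-0.005,0],
  [0,0,-0.026,-0.005,0],
  [0,0,-0.028,-0.005,0],
  [0,0,-0.028,-0.005,0],
])

```text
time_s: 9.4
eef_pos: [0.6095, -0.024, 0.0556]
orientation: [-0.439, 0.555, -0.438, -0.555]
force: [-0.1, -0.3, 1.1]
grip_width: 0.005
```

```bash
cat > fin.py <<'E'
from mv import *
from sil import *
import sys
from scipy.optimize import minimize
tag=sys.argv[1]
s=state();d=s["eef_pos"][:2]-A; a=np.rad2deg(np.arctan2(d[1],d[0]))%360
print(s["eef_pos"],s["force"],np.hypot(*d),a)
box={"top":(175,275,110,215),"side":(165,290,170,275)}
for n in ("side","top"):
    f=grab_frame(n);r=pose_plate(f,0,n);print(n,{k:float(v) for k,v in r.items()},np.mean(list(r.values())))
    b=box[n];u0,u1,v0,v1=b
    m=render(f,*({"top":(.5876,.0973),"side":(.588,.095)}[n]),np.deg2rad(float(sys.argv[2])),np.deg2rad(-10.9),b)
    im=cv2.resize(f["pixels"][v0:v1,u0:u1,::-1],None,fx=5,fy=5,interpolation=cv2.INTER_CUBIC)
    for val in (60,120,180):
        c,_=cv2.findContours(cv2.resize((m==val).astype(np.uint8),im.shape[1::-1],interpolation=cv2.INTER_NEAREST),cv2.RETR_LIST,cv2.CHAIN_APPROX_NONE)
        cv2.drawContours(im,c,-1,{60:(0,0,255),120:(255,255,0),180:(255,0,255)}[val],1)
    cv2.imwrite(f"pics/{tag}_{n}.png",im)
rel([pol(.123,a+1*k,.056) for k in range(1,8)])
E
python3 fin.py a 169.1
```

```text
[ 0.60950553 -0.02396483  0.05557912] [-0.12835046 -0.25353353  1.10450746] 0.1223693718879414 280.1218867491239
side {'pink': 165.63, 'yellow': 164.78, 'green': 165.81, 'blue': 166.82} 165.76
top {'yellow': 165.74} 165.74
[-0.0, -0.002, -0.001]
[-0.0, -0.005, -0.001]
[-0.0, -0.007, -0.001]
[-0.0, -0.009, -0.001]
[-0.0, -0.011, -0.001]
[-0.0, -0.013, -0.001]
[-0.0, -0.015, -0.001]
```

View pics/a_side.png

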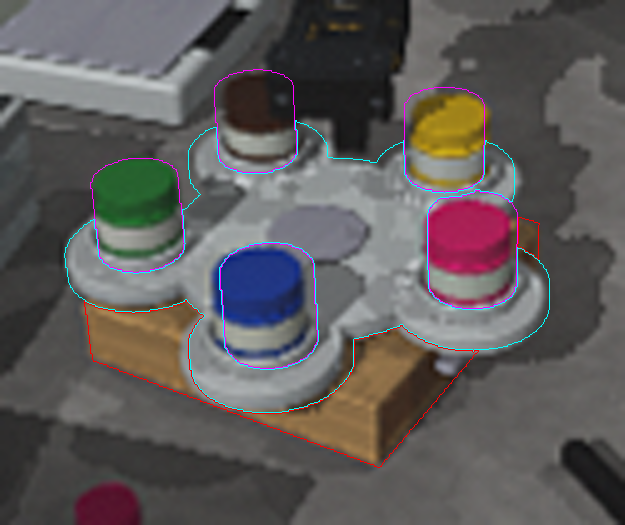

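View pics/a_top.png

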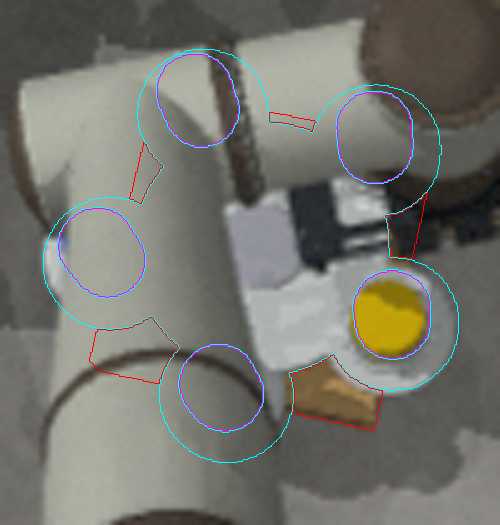

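About 3.3° short (165.8° against 169.1°). One slow nudge of about 7 mm.

Request:
apply_moves([
  [0,0,-0.001,0,0],
  [0,0,-0.002,0,0],
  [0,0,-0.003,-0.001,0],
  [0,0,-0.004,-0.001,0],
  [0,0,-0.005,-0.001,0],
  [0,0,-0.006,-0.001,0],
  [0,0,-0.007,-0.001,0],
  [0,0,-0.007,-0.001,0],
  [0,0,-0.007,-0.001,0],
  [0,0,-0.007,-0.001,0],
])

```text
time_s: 10.5
eef_pos: [0.6163, -0.0234, 0.0556]
orientation: [-0.439, 0.555, -0.438, -0.555]
force: [-1.5, -0.0, 0.0]
grip_width: 0.006
```

```bash
python3 fin.py b 169.1; python3 -c "
from mv import *
rel([pol(.127,270,.056),pol(.14,270,.056),pol(.14,270,.16)])"
```

```text
[ 0.61625251 -0.02344658  0.05564654] [-1.54930688 -0.00551409  0.01054019] 0.12322899796573442 283.2540012869013
side {'pink': 168.81, 'yellow': 167.89, 'green': 168.72, 'blue': 169.67} 168.77249999999998
top {'yellow': 168.77} 168.77
[-0.0, -0.002, 0.0]
[-0.0, -0.004, 0.0]
[-0.0, -0.006, 0.0]
[-0.0, -0.009, 0.001]
[-0.0, -0.011, 0.001]
[-0.0, -0.013, 0.001]
[-0.0, -0.015, 0.001]
[-0.0, 0.029, -0.0]
[-0.0, 0.032, -0.013]
[-0.104, 0.032, -0.013]
```

View pics/b_side.png

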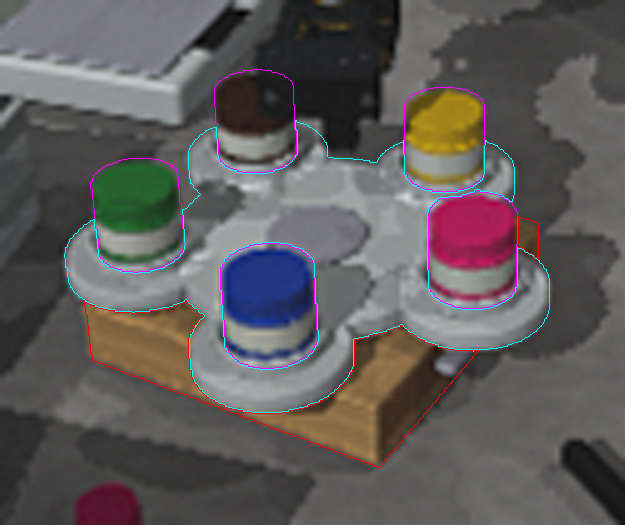

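The overlay now matches at 169.1°. Next I back off and lift.

Request:
apply_moves([
  [0,0,0.004,-0.001,0],
  [0,0,0.009,-0.003,0],
  [0,0,0.012,-0.006,0],
  [0,0,0.012,-0.006,0],
  [0,-0.02,0.012,-0.006,0],
  [0,-0.045,0.012,-0.006,0],
  [0,-0.075,0.012,-0.006,0],
  [0,-0.11,0.012,-0.006,0],
  [0,-0.13,0.012,-0.03,0],
  [0,-0.14,0.012,-0.06,0],
])

```text
time_s: 11.6
eef_pos: [0.6195, -0.0843, 0.1989]
orientation: [-0.439, 0.557, -0.437, -0.554]
force: [0.2, 0.1, 0.2]
grip_width: 0.005
```

Request:
apply_moves([
  [0,0,0,-0.03,0],
  [0,0,0.01,-0.07,0],
  [0,0,0.03,-0.11,0],
  [0,0,0.05,-0.15,0],
  [0,0,0.07,-0.19,0],
  [0,0,0.09,-0.23,0],
  [0,0,0.11,-0.27,0],
  [0,0,0.13,-0.3,0],
  [0,0,0.14,-0.32,0],
  [0,0,0.14,-0.32,0],
])

```text
time_s: 12.6
eef_pos: [0.5543, -0.4313, 0.1949]
orientation: [0.44, -0.554, 0.44, 0.554]
force: [-0.0, 1.0, -0.1]
grip_width: 0.004
```

```bash
python3 fin.py c 169.1
```

```text
[ 0.55429493 -0.43130406  0.19490485] [-0.00260572  0.9951197  -0.1168445 ] 0.5288791518299756 266.3461074224564
side {'pink': 168.74, 'yellow': 168.24, 'green': 168.06, 'blue': 169.67} 168.6775
top {'pink': 169.03, 'yellow': 168.93, 'green': 169.19, 'blue': 168.92} 169.0175
[0.139, -0.118, 0.385]
[0.139, -0.121, 0.385]
[0.139, -0.123, 0.384]
[0.139, -0.125, 0.384]
[0.139, -0.127, 0.383]
[0.139, -0.129, 0.383]
[0.139, -0.131, 0.382]
```

View pics/c_side.png

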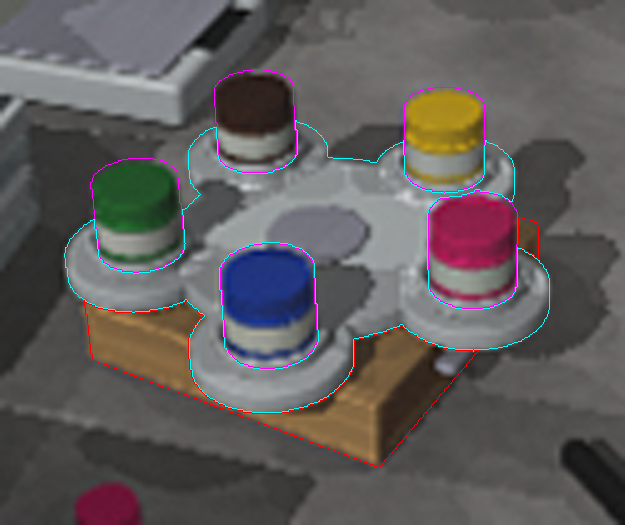

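View pics/c_top.png

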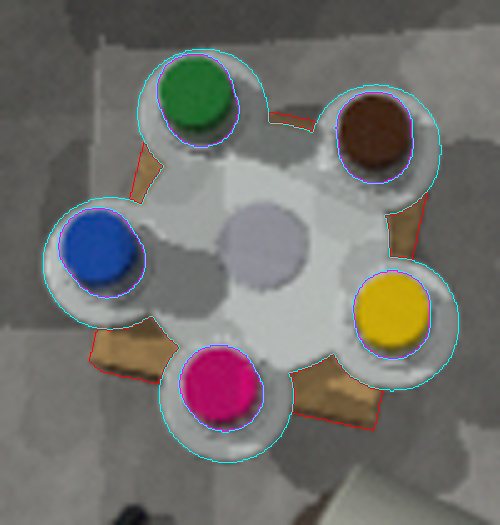

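```bash
python3 - <<'E'
from h import *
import pickle
F={n:grab_frame(n) for n in("top","side")};pickle.dump(F,open("F.pkl","wb"))
E
sed 's/71\.2/168.9/g; s/sil_{n}/silf_{n}/' run1.py > run2.py; python3 run2.py
```

```text
top [0.58807729 0.09686387] -11.145623145140352 81.3125 535.0
side [0.58786772 0.09504444] -12.611523231194983 132.8125 833.0
```

```bash
python3 -c "
from station import *
print(job_done(), state()['time_s'])"
```

```text
the job is handed in; nothing more can be done
the job is handed in; nothing more can be done
```

The pink jar now stands at the front, centred over the drawer side to within about 1.5° by my measurements, and I handed the job in at roughly 13 s. I put the shut fingertips into the front notch and pushed the plate about 98° counter-clockwise by a petal edge. The last step was a slow nudge, and then I backed off and lifted clear. Contact forces stayed around 1 to 2 N.

- **Jar angle:** with the arm clear, the top camera puts the pink jar at 169.0° and the side camera at 168.7°.
- **Front direction:** the first fits gave 169.1° in both cameras. A refit at the end gave 168.9° from the top but 167.4° from the side. That side fit matched the picture less well, so I trusted the top camera.
- **Rest of the carousel:** all five jars stand upright in their wells, and the plate's angle read the same before and after I withdrew. The base outline still fits with the drawer shut. I did not measure the other things on the counter again, but the arm passed well above them and registered no contact.

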